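Pack the lot samples and emboss the lot tag

ROBOT

A 6-joint arm with a two-finger parallel gripper is mounted at the origin on the work surface. World frame = base frame: x ahead of the robot, y to its left, z up, the work surface at z = 0. Lengths are in m, angles in rad, forces in N, time in s.
With the tool pointing down it reaches from about 0.275 to 1 m from the base axis. Payload 8.4 kg.
Tool frame: the origin (TCP) lies midway between the tips of the shut fingers; the grasp point (between the pads) lies 19 mm behind it; z points along the fingers, y is the line along which they close (so a half turn about z gives the same grasp; the last joint's range is limited). The gripper opens to 85 mm and grips with 20 to 120 N. Pads are 22 mm wide; open, the fingers measure 114 mm over their backs; the gripper's body (76 mm by 85 mm) begins 54 mm behind the grasp point. The pads swing forward as they close: fully open they stand 13 mm farther back than shut.
Start: joints at [1.11, 0.353, 1.633, -0, 1.155, -0.002], TCP at [0.277, 0.56, 0.231] pointing down, gripper open.
Joint ranges: [-2.63, 2.63], [-0.92, 2.1], [0.06, 2.66], [-1.3, 4.44], [0, 2.69], [-3.02, 3.02]. Speed limits (rad/s): [2.22, 2.22, 2.79, 3.14, 3.14, 3.14].

INTERFACE

Orientations are given as [roll, pitch, yaw] about the fixed x, y, z axes, in that order (R = Rz(yaw) Ry(pitch) Rx(roll)).
In Python, from bench import robot gives the robot as it stands.
- The arm moves only by the tool carry_out, never from a script. Its argument "increments" is a list of rows, each an object of numbers: "grip": the opening, from 0 (shut) to 1 (fully open); "x", "y", "z": the shift along the world's x, y, z in mm; "rx", "ry", "rz": the turn, a rotation vector about the world's x, y, z in degrees. A call has 1 to 12 rows; each row shifts and turns the commanded pose from where the row before left it; what a row does not reach is not made up. A row lasts 1/10 s, in which the tool goes at most 50 mm and 8.59 degrees, less where a joint would pass 70% of its speed; a pose out of reach is approached as far as the arm can. A call is refused whole if a number of a shift passes 50 or a number of a turn 8.59, either way. A call with a gripper value outside its range is refused whole. The fingers move at their own pace and stop on an object; the grip force is fixed at half the most. Time passes only in rows, so rows that do not move let the fingers close. It gives the time, the measured TCP pose, the force, the opening and the grip force at its end, in the units of the state.
- robot.sense(): the state, without advancing time (a new reading comes with each control period).
- robot.camera(name): name is "scene" or "side" or "wrist"; returns the picture (384x512x3 uint8, red, green, blue); there is no depth.
- robot.camera_params(name): a dict with "mtx" (3x3 intrinsics, pixels), "T" (4x4, takes a point from camera to world coordinates). Camera axes: x right, y down, z forward; pixel columns grow to the right and rows downward; lengths in m; the calibration is good to about 2 mm. The wrist camera is an equidistant fisheye: a pixel r from the principal point sees the ray r / f radians off the axis. A picture is of the moment at which its call begins: read the wrist's pose just before it. camera_params takes no time and is no camera call; for the wrist camera it gives the pose at the moment of the call.
- robot.sign_off(): hands the job in; it is judged then, once.
The state is a dict: "time": time; "joints": joint angles; "joint_vel": joint speeds; "tau": joint torques, N m; "tcp_pos": TCP position; "tool_rot": TCP orientation; "wrist_force": force on the tool from outside, world axes, zero at the start; "wrist_torque": the same for the moment, N m; "finger_gap": opening from 0.0 (shut) to 1.0 (fully open); "gripper_force": force on a finger pad.
Only numpy, scipy, OpenCV 4.12 (cv2) and the standard library are available. Lean on these libraries where they do the work, as an engineer would, in place of code of your own. Each camera call takes 0.05 s, during which the arm holds its last target. There are 200 camera calls.

TASK

Close out this coffee lot: set every sample piece that stands loose on the bench (round tins, capped jar, carton, brass weight; 3 to 5 of them) down upright on the floor of the red tray. Then take the hand punch from its cork mat and emboss the aluminium lot tag, first in the ringed mark next to the tag's hole and then in the other ringed mark: each time press upright and centred until the sprung plate has sunk about half its travel, hold a second, and lift straight off without sliding or marking the tag elsewhere, and without pressing hard beyond the plate's stop. Finally stand the punch upright back on its cork mat, and leave the calculator and spectacle case where they are.

Things in the scene. Friction and masses are not known exactly. Their poses are not given: they have to be found in the camera images.
- tray_floor (a point): Centre of the inner floor of the long red open tray (fixed), 4 mm above the bench. x along the tray's long side, y across, z up. Flat floor 290 x 170 mm; walls flare outwards and end 40 mm above the bench. Room for all pieces standing side by side in a row along x.
- tin_large_mid (a point): Centre of the larger round aluminium tin, 30 mm high, 44 mm diameter with a 46 mm lid (upper 10 mm); z is its upright axis. May be absent.
- tin_small_mid (a point): Centre of the smaller round steel tin, 26 mm high, 36 mm diameter; z is its upright axis. May be absent.
- jar_mid (a point): Centre of the small glass jar with white cap, 44 mm high, 40 mm diameter; z is its upright axis. May be absent.
- carton_mid (a point): Centre of the small cardboard carton with a paper band, 36 mm (its x) by 44 mm (its y) by 36 mm high (z). May be absent.
- weight_mid (a point): Centre (half-way up) of the brass scale weight: cylinder 36 mm diameter and 26 mm high with a 20 mm knob above, 40 mm high in all; z is its upright axis. May be absent.
- punch_grip (a point): Grip point on the axis of the hand punch, 46 mm above its flat foot, on the wooden handle 20 mm in diameter (handle from 22 to 66 mm above the foot). Below is a steel foot 30 mm in diameter and 18 mm high, sloping in to the handle at 22 mm; above a knob 26 mm in diameter; 84 mm high in all; about 0.22 kg. z points up the handle.
- punch_foot (a point): Centre of the flat underside of the punch's foot, the embossing face; z points up the handle.
- punch: The whole hand punch; origin at the centre of its foot's underside, z up the handle.
- mat_top (a point): Centre of the top of the round cork mat (fixed) on which the punch stands, 68 mm in diameter, 4 mm above the bench.
- rest: The grey marking rest (fixed), 74 mm (x) by 140 mm (y); origin under its centre. On top is a sprung dark steel plate, 58 x 126 mm, its top 34 mm above the bench, carrying the flat aluminium lot tag with a small dark hole near one end (+y).
- mark_first (a point): Centre of the ringed mark (ring 38 mm in diameter) next to the tag's hole, on the tag's surface, moving with the plate; 21 mm from the rest's centre along its +y.
- mark_second (a point): Centre of the other ringed mark, on the tag's surface, moving with the plate; 27 mm from the rest's centre along its -y.
- plate (a joint): How far the sprung plate of the marking rest is pressed down, in m: 0 is up, 0.008 is its stop. It starts to sink at about 2 to 3 N; half way (0.004) takes about 10 N, the stop about 18 N. It springs back by itself.
- calculator: Desk calculator lying flat, 75 x 130 x 14 mm, origin under its centre. A bystander.
- spectacle_case: Dark blue spectacle case lying flat, 55 x 155 x 32 mm, origin under its centre. A bystander.
Things that resemble listed ones, but are neither listed nor needed, are in the scene too. There is more than one size of the rest; the one meant has the size given above.

How it is judged:
On the way, in this order (a step that is already met when the one before it is completed fails the run):
1. every sample piece stands upright in the red tray (x of tin_large_mid in the frame of tray_floor between -0.137 and 0.137 m and y of tin_large_mid in the frame of tray_floor between -0.077 and 0.077 m and z of tin_large_mid in the frame of tray_floor below 0.021 m and angle between each of tin_large_mid, tin_small_mid, jar_mid, carton_mid, weight_mid's own z axis and vertical below 0.2 rad and x of tin_small_mid in the frame of tray_floor between -0.137 and 0.137 m and y of tin_small_mid in the frame of tray_floor between -0.077 and 0.077 m and z of tin_small_mid in the frame of tray_floor below 0.019 m and x of jar_mid in the frame of tray_floor between -0.137 and 0.137 m and y of jar_mid in the frame of tray_floor between -0.077 and 0.077 m and z of jar_mid in the frame of tray_floor below 0.028 m and x of carton_mid in the frame of tray_floor between -0.137 and 0.137 m and y of carton_mid in the frame of tray_floor between -0.077 and 0.077 m and z of carton_mid in the frame of tray_floor below 0.024 m and x of weight_mid in the frame of tray_floor between -0.137 and 0.137 m and y of weight_mid in the frame of tray_floor between -0.077 and 0.077 m and z of weight_mid in the frame of tray_floor below 0.026 m), for 0.4 s.
2. the punch is pressed upright on the mark next to the tag's hole, the plate down by 3 mm or more (value of joint plate above 0.003 m and contact force between punch and rest above 4 N and angle between punch_foot's own z axis and vertical below 0.1 rad and horizontal distance between punch_foot and mark_first below 0.007 m), for 0.4 s.
3. the punch is lifted straight off the first mark (z of punch_foot in the frame of mark_first above 0.006 m and horizontal distance between punch_foot and mark_first below 0.011 m and value of joint plate below 0.0015 m).
4. the punch is pressed upright on the second mark, the plate down by 3 mm or more (value of joint plate above 0.003 m and contact force between punch and rest above 4 N and angle between punch_foot's own z axis and vertical below 0.1 rad and horizontal distance between punch_foot and mark_second below 0.007 m), for 0.4 s.
5. the punch is lifted straight off the second mark (z of punch_foot in the frame of mark_second above 0.006 m and horizontal distance between punch_foot and mark_second below 0.011 m and value of joint plate below 0.0015 m).
At the end, for the whole second after the job is handed in: Each piece present stands upright (0.2 rad) on the tray floor, centre within 137 mm along and 77 mm across; both marks were pressed in order (7 mm, 0.1 rad, plate 3 mm down for 0.4 s); the punch stands upright on its mat within 20 mm of centre; the plate is up (all of step 1 and horizontal distance between punch_foot and mat_top below 0.02 m and angle between punch_foot's own z axis and vertical below 0.1 rad and z of punch_foot in the frame of mat_top below 0.005 m and value of joint plate below 0.0015 m and linear speed of punch below 0.02 m/s); the robot touches nothing.
It fails at once if the punch pressed or dragged on the tag more than 11 mm from both marks (contact force between punch and rest above 1.5 N and horizontal distance between punch_foot and mark_first above 0.011 m and horizontal distance between punch_foot and mark_second above 0.011 m).
It fails at once if the punch leaned over while pressed on the tag (more than 0.2 rad) (contact force between punch and rest above 1.5 N and angle between punch_foot's own z axis and vertical above 0.2 rad).
It fails at once if the punch pressed on the tag with more than 35 N (contact force between punch and rest above 35 N).
It fails at once if the calculator or the spectacle case moved more than 20 mm (distance of any of calculator, spectacle_case from where it was at the start of the episode above 0.02 m).
Of tin_large, tin_small, jar, carton, weight only 3 to 5 are there at a start; the rules pass over those that are not, and their reading is None.
At some moment in a run one of tin_large, tin_small, carton may be knocked a few centimetres aside while the robot is not near it.
It also fails if it takes over 210 s, if anything falls off the work surface, if the arm or the gripper's body presses on something with over 40 N, if the wrist force passes 120 N, or if a joint passes its speed limit or range.

## Working session

There is one attempt and no reset: what is moved stays moved. The work goes in short steps, Python scripts to look and compute and a tool call to move; the robot and the scene stay as the last step left them, time stands still between calls to the robot, and variables do not carry over. Pictures are saved under pics/ and viewed, at most 14 in all, crops included, and the job is handed in when it is done.

Besides the shell and the picture viewer there is one more tool, called after ">>>" in YAML: its name, and indented under it one key for each argument. carry_out: Moves the arm, as the interface text tells. Its arguments: {"type":"object","properties":{"increments":{"type":"array"}},"required":["increments"]}

```bash
mkdir -p pics; cat > h.py <<'E'
import numpy as np, cv2
from bench import robot
def snap(n,f):
    P=robot.camera_params(n); im=robot.camera(n); cv2.imwrite(f'pics/{f}.png',im[:,:,::-1]); np.savez(f'pics/{f}.npz',T=P['T'],K=P['mtx'],im=im); return im
def ray(f,u,v,fish=False):
    d=np.load(f'pics/{f}.npz');K=d['K'];T=d['T']
    x=(u-K[0,2])/K[0,0];y=(v-K[1,2])/K[1,1]
    if fish:
        r=np.hypot(x,y); s=np.sinc(r/np.pi); w=np.array([x*s,y*s,np.cos(r)])
    else: w=np.array([x,y,1.])
    return T[:3,3],T[:3,:3]@w
def at(f,u,v,z,fish=False):
    o,w=ray(f,u,v,fish); return np.round(o+w*(z-o[2])/w[2],4)
def proj(f,p,fish=False):
    d=np.load(f'pics/{f}.npz');K=d['K'];T=d['T']
    c=T[:3,:3].T@(np.array(p)-T[:3,3])
    if fish:
        r=np.hypot(c[0],c[1]);t=np.arctan2(r,c[2]);x,y=c[0]/r*t,c[1]/r*t
    else: x,y=c[0]/c[2],c[1]/c[2]
    return np.array([K[0,0]*x+K[0,2],K[1,1]*y+K[1,2]])
E
python3 - <<'E'
from h import *
a=snap('scene','s0');b=snap('side','d0');c=snap('wrist','w0')
for f,i in(('s0',a),('d0',b)): cv2.imwrite(f'pics/{f}b.png',cv2.resize(i[:,:,::-1],(800,600),interpolation=cv2.INTER_CUBIC))
s=robot.sense();print(s)
for n in('scene','side','wrist'):
  p=robot.camera_params(n);print(n,p['mtx'],np.round(p['T'],3))
E
```

```text
{'time': 0.15, 'joints': array([ 1.10962261e+00,  3.53541924e-01,  1.63392442e+00, -7.51174307e-06,
        1.15518187e+00, -2.37717120e-03]), 'joint_vel': array([ 0.00097624, -0.00246197, -0.000712  ,  0.00056194,  0.00066272,
       -0.00096657]), 'tau': array([-5.77364044e-04, -6.05627847e+01, -3.42337453e+01, -1.15292478e-04,
        6.09732815e-03, -1.59339106e-05]), 'tcp_pos': array([0.27663221, 0.56006874, 0.23071775]), 'tool_rot': array([-3.14053708e+00,  4.35977848e-06,  2.68279915e+00]), 'wrist_force': array([ 0.40721416, -0.4625482 , -0.22531717]), 'wrist_torque': array([ 0.05021809,  0.00441228, -0.01219214]), 'gripper_force': 0.0, 'finger_gap': 0.9968221284503274}
scene [[354.69894294   0.         256.04502911]
 [  0.         354.69894294 193.22190613]
 [  0.           0.           1.        ]] [[ 0.453  0.623 -0.638  1.099]
 [ 0.892 -0.319  0.321 -0.333]
 [-0.004 -0.715 -0.7    0.727]
 [ 0.     0.     0.     1.   ]]
side [[452.34175385   0.         260.3331265 ]
 [  0.         452.34175385 190.19343699]
 [  0.           0.           1.        ]] [[ 0.825 -0.432  0.365  0.076]
 [-0.565 -0.64   0.52  -0.643]
 [ 0.009 -0.635 -0.772  0.961]
 [ 0.     0.     0.     1.   ]]
wrist [[297.31863964   0.         257.1466872 ]
 [  0.         297.31863964 190.58052509]
 [  0.           0.           1.        ]] [[ 0.442  0.858  0.261  0.211]
 [ 0.897 -0.423 -0.131  0.591]
 [-0.002  0.292 -0.957  0.373]
 [ 0.     0.     0.     1.   ]]
```

View pics/s0b.png

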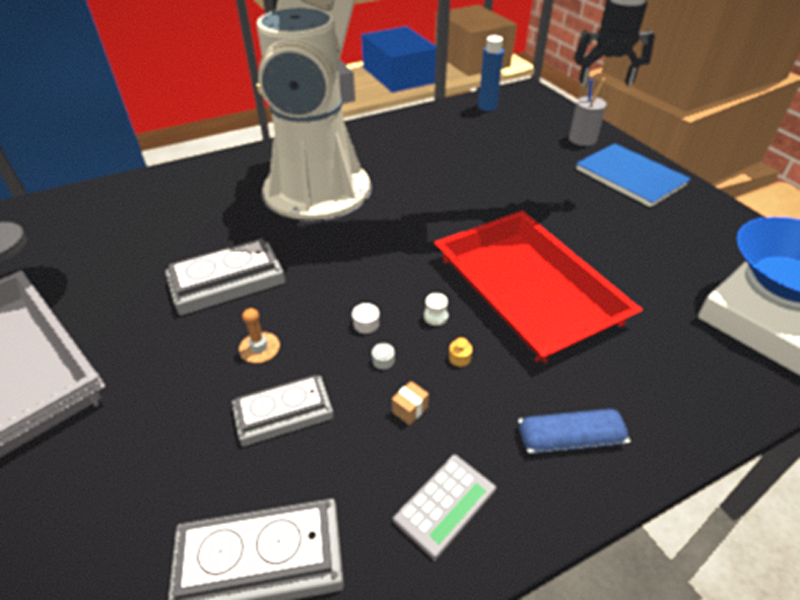

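View pics/d0b.png

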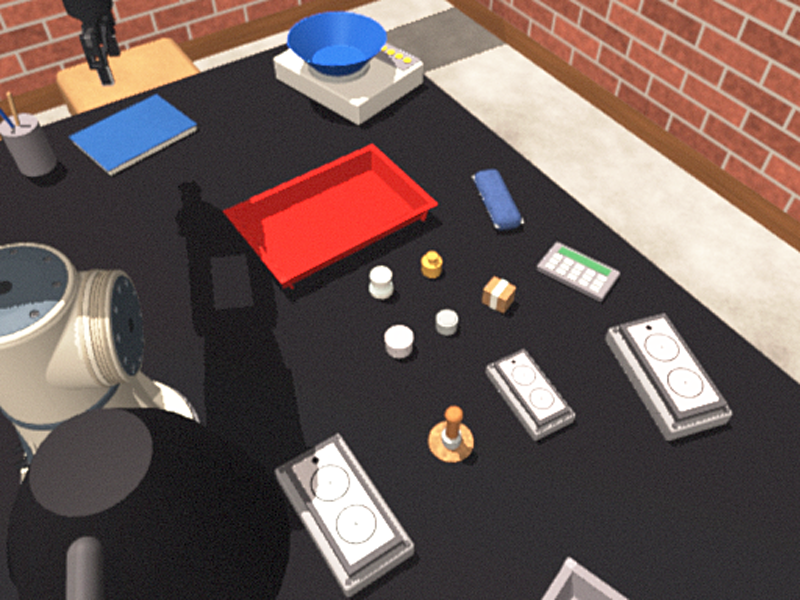

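```bash
python3 - <<'E'
from h import *
k=1.5625
S=dict(large=(366,312,.03),small=(383,350,.026),jar=(436,299,.044),weight=(460,345,.04),carton=(411,394,.036),ptop=(251,314,.088),mat=(260,348,.004),A1=(244,258,.034),A2=(201,269,.034),B1=(295,394,.034),B2=(262,406,.034),C1=(278,541,.034),C2=(220,552,.034),t1=(520,213,.04),t2=(436,245,.04),t3=(640,308,.04),t4=(543,360,.04),case=(573,420,.03),calc=(445,505,.014))
D=dict(large=(399,334,.03),small=(447,318,.026),jar=(381,274,.044),weight=(431,257,.04),carton=(499,287,.036),ptop=(454,413,.088),mat=(451,441,.004),A1=(330,483,.034),A2=(356,524,.034),B1=(524,374,.034),B2=(541,399,.034),C1=(661,347,.034),C2=(686,383,.034),t2=(290,280,.04),t1=(224,213,.04),t3=(373,149,.04),t4=(436,204,.04),case=(497,197,.03),calc=(578,270,.014))
for n in S: print(n,at('s0',S[n][0]/k,S[n][1]/k,S[n][2])[:2],at('d0',D[n][0]/k,D[n][1]/k,D[n][2])[:2])
E
```

```text
large [ 0.4582 -0.0782] [ 0.4613 -0.0726]
small [ 0.5482 -0.0883] [ 0.5482 -0.0876]
jar [0.4981 0.0404] [0.5017 0.0429]
weight [0.6071 0.024 ] [0.5989 0.03  ]
carton [ 0.6549 -0.0919] [ 0.6573 -0.0894]
ptop [ 0.4308 -0.2667] [ 0.4242 -0.2664]
mat [ 0.4303 -0.2672] [ 0.4251 -0.2661]
A1 [ 0.2186 -0.2303] [ 0.2354 -0.2352]
A2 [ 0.2132 -0.3124] [ 0.2344 -0.3055]
B1 [ 0.5728 -0.2493] [ 0.578  -0.2488]
B2 [ 0.5712 -0.3008] [ 0.57  -0.298]
C1 [ 0.776  -0.3422] [ 0.7951 -0.3332]
C2 [ 0.7566 -0.4098] [ 0.7757 -0.4026]
t1 [0.3479 0.3301] [0.3435 0.3365]
t2 [0.3609 0.1185] [0.3664 0.1218]
t3 [0.6771 0.3489] [0.6753 0.3393]
t4 [0.6948 0.1256] [0.6864 0.1356]
case [0.8013 0.1012] [0.8026 0.0941]
calc [ 0.8222 -0.1282] [ 0.8145 -0.1246]
```

>>> carry_out:
  increments:
    - {"x":20,"y":-42,"z":8,"rz":2.2}
    - {"x":20,"y":-42,"z":8,"rz":2.2}
    - {"x":20,"y":-42,"z":8,"rz":2.2}
    - {"x":20,"y":-42,"z":8,"rz":2.2}
    - {"x":20,"y":-42,"z":8,"rz":2.2}
    - {"x":20,"y":-42,"z":8,"rz":2.2}
    - {"x":20,"y":-42,"z":8,"rz":2.2}
    - {"x":20,"y":-42,"z":8,"rz":2.2}
    - {"x":20,"y":-42,"z":8,"rz":2.2}
    - {"x":20,"y":-42,"z":8,"rz":2.2}
    - {"x":20,"y":-42,"z":8,"rz":2.2}
    - {"x":20,"y":-42,"z":8,"rz":2.1}

```text
invalid input
```

>>> carry_out:
  increments:
    - {"y":-20}
    - {"y":-20}
    - {}
    - {}

```text
invalid input
```

```bash
python3 - <<'E'
from h import *
a=snap('wrist','w1');cv2.imwrite('pics/w1b.png',cv2.resize(a[:,:,::-1],(800,600),interpolation=cv2.INTER_CUBIC))
s=robot.sense();print(s['tcp_pos'],s['tool_rot'],s['joints'],s['time'])
E
```

```text
[0.27666042 0.56009917 0.23082852] [-3.14070727e+00 -9.16911789e-06  2.68276374e+00] [ 1.10959620e+00  3.53412367e-01  1.63385475e+00  7.72740220e-06
  1.15521095e+00 -2.37433983e-03] 0.2
```

View pics/w1b.png

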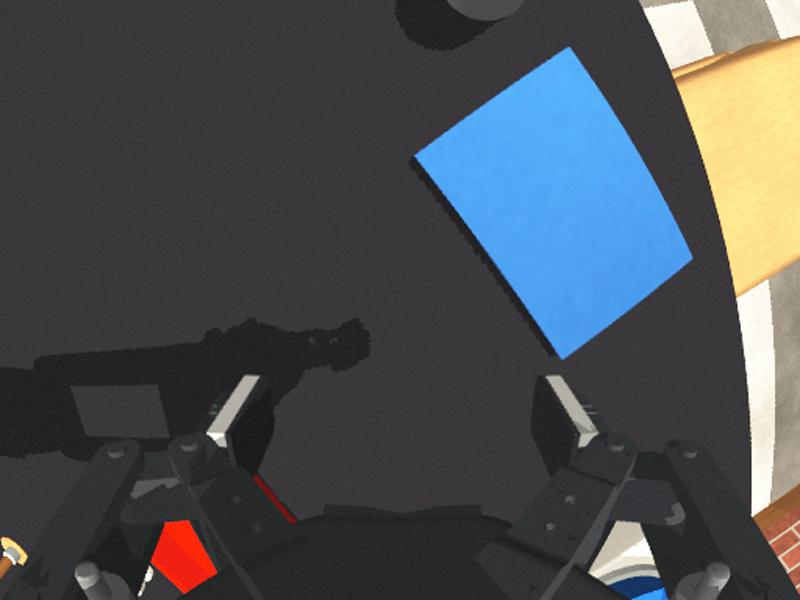

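>>> carry_out:
  increments:
    - {"grip":1,"x":18,"y":-42,"z":10,"rx":0,"ry":0,"rz":2.2}
    - {"grip":1,"x":18,"y":-42,"z":10,"rx":0,"ry":0,"rz":2.2}
    - {"grip":1,"x":18,"y":-42,"z":10,"rx":0,"ry":0,"rz":2.2}
    - {"grip":1,"x":18,"y":-42,"z":10,"rx":0,"ry":0,"rz":2.2}
    - {"grip":1,"x":18,"y":-42,"z":10,"rx":0,"ry":0,"rz":2.2}
    - {"grip":1,"x":18,"y":-42,"z":10,"rx":0,"ry":0,"rz":2.2}
    - {"grip":1,"x":18,"y":-42,"z":10,"rx":0,"ry":0,"rz":2.2}
    - {"grip":1,"x":18,"y":-42,"z":10,"rx":0,"ry":0,"rz":2.2}
    - {"grip":1,"x":18,"y":-42,"z":10,"rx":0,"ry":0,"rz":2.2}
    - {"grip":1,"x":18,"y":-42,"z":10,"rx":0,"ry":0,"rz":2.2}
    - {"grip":1,"x":18,"y":-42,"z":10,"rx":0,"ry":0,"rz":2.2}
    - {"grip":1,"x":18,"y":-42,"z":10,"rx":0,"ry":0,"rz":2.1}

```text
time: 1.4
tcp_pos: [0.4931, 0.0545, 0.3518]
tool_rot: [3.141, 0.0, -3.14]
wrist_force: [0.6, -0.0, 0.1]
finger_gap: 1.003
gripper_force: 0.0
```

>>> carry_out:
  increments:
    - {"grip":1,"x":0,"y":-40,"z":0,"rx":0,"ry":0,"rz":0}
    - {"grip":1,"x":0,"y":-40,"z":0,"rx":0,"ry":0,"rz":0}
    - {"grip":1,"x":0,"y":0,"z":0,"rx":0,"ry":0,"rz":0}
    - {"grip":1,"x":0,"y":0,"z":0,"rx":0,"ry":0,"rz":0}

```text
time: 1.8
tcp_pos: [0.4926, -0.0243, 0.3512]
tool_rot: [3.141, -0.0, 3.139]
wrist_force: [-0.2, 0.5, 0.3]
finger_gap: 1.002
gripper_force: 0.0
```

```bash
python3 - <<'E'
from h import *
a=snap('wrist','w1');cv2.imwrite('pics/w1b.png',cv2.resize(a[:,:,::-1],(800,600),interpolation=cv2.INTER_CUBIC))
s=robot.sense();print(s['tcp_pos'],s['tool_rot'],s['joints'],s['time'])
E
```

```text
[ 0.49265739 -0.02341296  0.35117632] [ 3.14108434e+00 -2.30441561e-04  3.14093287e+00] [-5.08740829e-02  4.33962775e-02  1.75321493e+00  5.09002351e-04
  1.34523714e+00 -1.62112447e+00] 1.85
```

View pics/w1b.png

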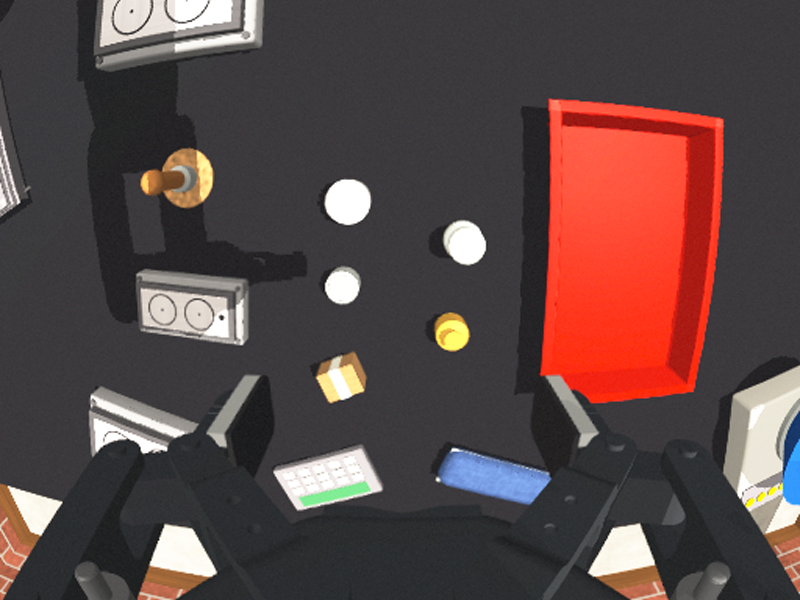

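```bash
python3 - <<'E'
from h import *
im=np.load('pics/w1.npz')['im']
a=cv2.resize(im[215:265,190:245],(396,360),interpolation=cv2.INTER_CUBIC) #7.2x
b=cv2.resize(im[165:225,82:165],(398,288),interpolation=cv2.INTER_CUBIC) #4.8x
c=np.zeros((360,800,3),np.uint8);c[:,:396]=a;c[:288,402:]=b
cv2.imwrite('pics/c1.png',c[:,:,::-1])
k=1.5625
for n,u,v,z in [('large',348,201,.03),('small',343,285,.026),('jar',466,242,.044),('wbodytop',452,331,.026),('knob',455,339,.04),('mat',192,178,.004),('ptop',152,183,.086),('B1',200,315,.034),('B2',162,310,.034),('f1',562,126,.004),('f2',688,135,.004),('f3',669,380,.004),('f4',553,376,.004),('r1',550,100,.04),('r2',722,119,.04),('r3',694,391,.04),('r4',543,375,.04)]:
    print(n,at('w1',u/k,v/k,z,True)[:2])
E
```

```text
large [ 0.4587 -0.08  ]
small [ 0.5469 -0.0881]
jar [0.4981 0.0369]
wbodytop [0.5986 0.0277]
knob [0.6023 0.0296]
mat [ 0.4276 -0.2605]
ptop [ 0.4273 -0.2659]
B1 [ 0.5784 -0.2522]
B2 [ 0.5728 -0.3016]
f1 [0.3752 0.1457]
f2 [0.3675 0.3113]
f3 [0.6831 0.3309]
f4 [0.6675 0.1575]
r1 [0.3529 0.1201]
r2 [0.3455 0.3366]
r3 [0.6831 0.3508]
r4 [0.6475 0.1318]
```

View pics/c1.png

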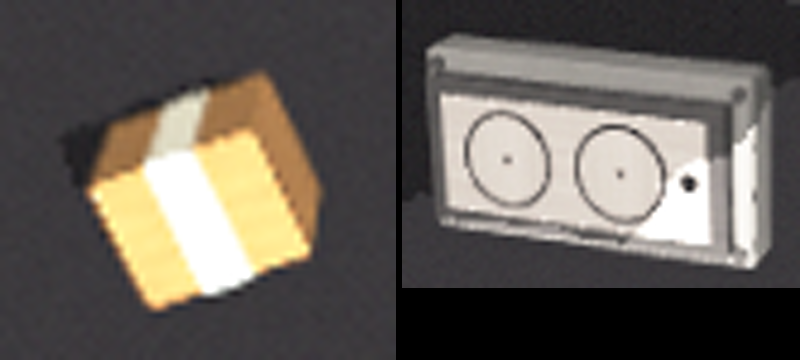

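```bash
python3 - <<'E'
from h import *
c=[at('w1',190+u/7.2,215+v/7.2,.036,True) for u,v in((92,190),(245,130),(308,255),(155,310))]
c=np.array(c);print(c[:,:2],c.mean(0))
e=c-np.roll(c,-1,0);print(np.linalg.norm(e,axis=1),np.degrees(np.arctan2(e[:,1],e[:,0])))
print(at('w1',127.4,201.25,.034,True),at('w1',103.9,198.1,.034,True))
E
```

```text
[[ 0.6499 -0.1209]
 [ 0.6334 -0.0829]
 [ 0.6668 -0.0691]
 [ 0.683  -0.1076]] [ 0.658275 -0.095125  0.036   ]
[0.04142765 0.03613862 0.04176949 0.03567212] [ -66.52900688 -157.55087548  112.8203466    21.89088747]
[ 0.5777 -0.2533  0.034 ] [ 0.5723 -0.301   0.034 ]
```

>>> carry_out:
  increments:
    - {"grip":1,"x":-17,"y":-27,"z":-35,"rx":0,"ry":0,"rz":0}
    - {"grip":1,"x":-17,"y":-28,"z":-35,"rx":0,"ry":0,"rz":0}
    - {"grip":1,"x":0,"y":0,"z":-46,"rx":0,"ry":0,"rz":0}
    - {"grip":1,"x":0,"y":0,"z":-46,"rx":0,"ry":0,"rz":0}
    - {"grip":1,"x":0,"y":0,"z":-46,"rx":0,"ry":0,"rz":0}
    - {"grip":1,"x":0,"y":0,"z":-46,"rx":0,"ry":0,"rz":0}
    - {"grip":1,"x":0,"y":0,"z":-46,"rx":0,"ry":0,"rz":0}
    - {"grip":1,"x":0,"y":0,"z":-24,"rx":0,"ry":0,"rz":0}
    - {"grip":1,"x":0,"y":0,"z":-24,"rx":0,"ry":0,"rz":0}
    - {"grip":0,"x":0,"y":0,"z":0,"rx":0,"ry":0,"rz":0}
    - {"grip":0,"x":0,"y":0,"z":0,"rx":0,"ry":0,"rz":0}
    - {"grip":0,"x":0,"y":0,"z":0,"rx":0,"ry":0,"rz":0}

```text
time: 3.05
tcp_pos: [0.4598, -0.0782, 0.0045]
tool_rot: [-3.141, 0.002, -3.141]
wrist_force: [-4.6, 5.2, 38.3]
finger_gap: 0.513
gripper_force: 54.7
```

>>> carry_out:
  increments:
    - {"grip":0,"x":0,"y":0,"z":0,"rx":0,"ry":0,"rz":0}
    - {"grip":0,"x":0,"y":0,"z":0,"rx":0,"ry":0,"rz":0}
    - {"grip":0,"x":0,"y":0,"z":0,"rx":0,"ry":0,"rz":0}

```text
time: 3.35
tcp_pos: [0.4599, -0.0784, 0.0048]
tool_rot: [-3.142, 0.002, -3.142]
wrist_force: [-0.4, 3.9, 9.0]
finger_gap: 0.512
gripper_force: 61.6
```

>>> carry_out:
  increments:
    - {"grip":0,"x":0,"y":0,"z":45,"rx":0,"ry":0,"rz":0}
    - {"grip":0,"x":0,"y":0,"z":45,"rx":0,"ry":0,"rz":0}
    - {"grip":0,"x":21,"y":39,"z":0,"rx":0,"ry":0,"rz":0}
    - {"grip":0,"x":21,"y":39,"z":0,"rx":0,"ry":0,"rz":0}
    - {"grip":0,"x":21,"y":39,"z":0,"rx":0,"ry":0,"rz":0}
    - {"grip":0,"x":21,"y":39,"z":0,"rx":0,"ry":0,"rz":0}
    - {"grip":0,"x":21,"y":39,"z":0,"rx":0,"ry":0,"rz":0}
    - {"grip":0,"x":21,"y":39,"z":0,"rx":0,"ry":0,"rz":0}
    - {"grip":0,"x":21,"y":39,"z":0,"rx":0,"ry":0,"rz":0}
    - {"grip":0,"x":21,"y":39,"z":0,"rx":0,"ry":0,"rz":0}
    - {"grip":0,"x":0,"y":0,"z":0,"rx":0,"ry":0,"rz":0}
    - {"grip":0,"x":0,"y":0,"z":0,"rx":0,"ry":0,"rz":0}

```text
time: 4.55
tcp_pos: [0.6267, 0.2341, 0.0936]
tool_rot: [-3.142, 0.0, -3.14]
wrist_force: [-0.2, -0.5, -1.1]
finger_gap: 0.511
gripper_force: 61.9
```

>>> carry_out:
  increments:
    - {"grip":0,"x":0,"y":0,"z":-35,"rx":0,"ry":0,"rz":0}
    - {"grip":0,"x":0,"y":0,"z":-33,"rx":0,"ry":0,"rz":0}
    - {"grip":0,"x":0,"y":0,"z":-10,"rx":0,"ry":0,"rz":0}
    - {"grip":0,"x":0,"y":0,"z":-5,"rx":0,"ry":0,"rz":0}
    - {"grip":0,"x":0,"y":0,"z":0,"rx":0,"ry":0,"rz":0}

```text
time: 5.05
tcp_pos: [0.6269, 0.2328, 0.0109]
tool_rot: [-3.142, 0.0, 3.141]
wrist_force: [-0.4, 0.6, 0.4]
finger_gap: 0.514
gripper_force: 61.9
```

```bash
python3 - <<'E'
from h import *
a=snap('wrist','w2')
b=snap('side','d2')
s=robot.sense();print(s['tcp_pos'],s['tool_rot'],s['wrist_force'])
c=np.vstack([np.hstack([a[150:384,100:412]]),b[60:294,100:412]]);cv2.imwrite('pics/c2.png',cv2.resize(c,None,fx=1.28,fy=1.28)[:,:,::-1])
E
```

```text
[0.62780594 0.23342152 0.01189344] [3.14089730e+00 2.01667411e-03 3.14147504e+00] [ 0.05000097  0.06087165 -0.41863963]
```

View pics/c2.png

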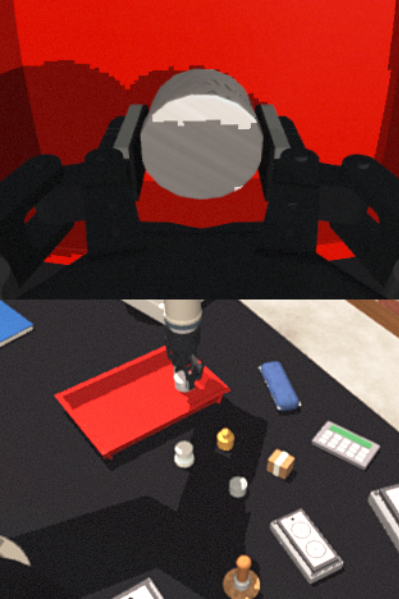

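>>> carry_out:
  increments:
    - {"grip":0.8,"x":0,"y":0,"z":-1,"rx":0,"ry":0,"rz":0}
    - {"grip":0.8,"x":0,"y":0,"z":0,"rx":0,"ry":0,"rz":0}
    - {"grip":0.8,"x":0,"y":0,"z":0,"rx":0,"ry":0,"rz":0}
    - {"grip":0.8,"x":0,"y":0,"z":45,"rx":0,"ry":0,"rz":0}
    - {"grip":0.8,"x":0,"y":0,"z":45,"rx":0,"ry":0,"rz":0}
    - {"grip":1,"x":-11,"y":-46,"z":0,"rx":0,"ry":0,"rz":0}
    - {"grip":1,"x":-11,"y":-46,"z":0,"rx":0,"ry":0,"rz":0}
    - {"grip":1,"x":-11,"y":-46,"z":0,"rx":0,"ry":0,"rz":0}
    - {"grip":1,"x":-11,"y":-46,"z":0,"rx":0,"ry":0,"rz":0}
    - {"grip":1,"x":-11,"y":-46,"z":0,"rx":0,"ry":0,"rz":0}
    - {"grip":1,"x":-11,"y":-46,"z":0,"rx":0,"ry":0,"rz":0}
    - {"grip":1,"x":-14,"y":-46,"z":0,"rx":0,"ry":0,"rz":0}

```text
time: 6.35
tcp_pos: [0.5466, -0.0904, 0.0998]
tool_rot: [-3.141, 0.001, -3.141]
wrist_force: [0.0, -0.1, -0.3]
finger_gap: 1.002
gripper_force: 0.0
```

```bash
python3 - <<'E'
from h import *
b=snap('side','d3')
s=robot.sense();print(s['tcp_pos'],s['tool_rot'],s['wrist_force'])
# change detection vs first side image in piece area
a=np.load('pics/d0.npz')['im'].astype(int);d=np.abs(a-b).sum(2)
for n,p in dict(small=(.547,-.088,.013),jar=(.5,.039,.022),weight=(.6,.028,.015),carton=(.658,-.094,.018),large=(.628,.234,.019)).items():
    u,v=proj('d0',p).astype(int);print(n,u,v,d[v-8:v+8,u-8:u+8].mean())
E
```

```text
[ 0.54414131 -0.09583075  0.09952035] [-3.13917704e+00 -9.49587512e-04  3.14078726e+00] [-2.32669236 -3.81685982 -0.29104689]
small 285 206 77.38671875
jar 244 181 7.24609375
weight 276 170 114.01171875
carton 319 188 11.76953125
large 244 124 310.3359375
```

>>> carry_out:
  increments:
    - {"grip":1,"x":0,"y":0,"z":0,"rx":0,"ry":0,"rz":0}
    - {"grip":1,"x":0,"y":0,"z":-45,"rx":0,"ry":0,"rz":0}
    - {"grip":1,"x":0,"y":0,"z":-30,"rx":0,"ry":0,"rz":0}
    - {"grip":1,"x":0,"y":0,"z":-16,"rx":0,"ry":0,"rz":0}
    - {"grip":0,"x":0,"y":0,"z":0,"rx":0,"ry":0,"rz":0}
    - {"grip":0,"x":0,"y":0,"z":0,"rx":0,"ry":0,"rz":0}
    - {"grip":0,"x":0,"y":0,"z":0,"rx":0,"ry":0,"rz":0}
    - {"grip":0,"x":0,"y":0,"z":0,"rx":0,"ry":0,"rz":0}
    - {"grip":0,"x":0,"y":0,"z":0,"rx":0,"ry":0,"rz":0}
    - {"grip":0,"x":0,"y":0,"z":0,"rx":0,"ry":0,"rz":0}

```text
time: 7.4
tcp_pos: [0.548, -0.0885, 0.01]
tool_rot: [-3.141, 0.003, -3.141]
wrist_force: [-1.0, 1.7, 5.4]
finger_gap: 0.384
gripper_force: 58.9
```

>>> carry_out:
  increments:
    - {"grip":0,"x":0,"y":0,"z":45,"rx":0,"ry":0,"rz":0}
    - {"grip":0,"x":0,"y":0,"z":45,"rx":0,"ry":0,"rz":0}
    - {"grip":0,"x":4,"y":46,"z":0,"rx":0,"ry":0,"rz":0}
    - {"grip":0,"x":4,"y":46,"z":0,"rx":0,"ry":0,"rz":0}
    - {"grip":0,"x":4,"y":46,"z":0,"rx":0,"ry":0,"rz":0}
    - {"grip":0,"x":4,"y":46,"z":0,"rx":0,"ry":0,"rz":0}
    - {"grip":0,"x":4,"y":46,"z":0,"rx":0,"ry":0,"rz":0}
    - {"grip":0,"x":4,"y":46,"z":0,"rx":0,"ry":0,"rz":0}
    - {"grip":0,"x":1,"y":46,"z":0,"rx":0,"ry":0,"rz":0}
    - {"grip":0,"x":0,"y":0,"z":0,"rx":0,"ry":0,"rz":0}
    - {"grip":0,"x":0,"y":0,"z":0,"rx":0,"ry":0,"rz":0}

```text
time: 8.5
tcp_pos: [0.5717, 0.2345, 0.099]
tool_rot: [3.141, 0.001, -3.139]
wrist_force: [-0.0, 0.1, -1.1]
finger_gap: 0.377
gripper_force: 59.9
```

>>> carry_out:
  increments:
    - {"grip":0,"x":0,"y":0,"z":-45,"rx":0,"ry":0,"rz":0}
    - {"grip":0,"x":0,"y":0,"z":-30,"rx":0,"ry":0,"rz":0}
    - {"grip":0,"x":0,"y":0,"z":-6,"rx":0,"ry":0,"rz":0}
    - {"grip":0,"x":0,"y":0,"z":-3,"rx":0,"ry":0,"rz":0}
    - {"grip":0,"x":0,"y":0,"z":-1,"rx":0,"ry":0,"rz":0}
    - {"grip":0,"x":0,"y":0,"z":0,"rx":0,"ry":0,"rz":0}

```text
time: 9.1
tcp_pos: [0.5729, 0.2334, 0.0148]
tool_rot: [3.141, 0.002, 3.141]
wrist_force: [-0.6, -0.7, -2.0]
finger_gap: 0.382
gripper_force: 59.9
```

>>> carry_out:
  increments:
    - {"grip":0.7,"x":0,"y":0,"z":-1,"rx":0,"ry":0,"rz":0}
    - {"grip":0.7,"x":0,"y":0,"z":0,"rx":0,"ry":0,"rz":0}
    - {"grip":0.7,"x":0,"y":0,"z":0,"rx":0,"ry":0,"rz":0}
    - {"grip":0.7,"x":0,"y":0,"z":45,"rx":0,"ry":0,"rz":0}
    - {"grip":0.7,"x":0,"y":0,"z":45,"rx":0,"ry":0,"rz":0}
    - {"grip":1,"x":11,"y":-41,"z":0,"rx":0,"ry":0,"rz":2.75}
    - {"grip":1,"x":11,"y":-41,"z":0,"rx":0,"ry":0,"rz":2.75}
    - {"grip":1,"x":11,"y":-41,"z":0,"rx":0,"ry":0,"rz":2.75}
    - {"grip":1,"x":11,"y":-41,"z":0,"rx":0,"ry":0,"rz":2.75}
    - {"grip":1,"x":11,"y":-41,"z":0,"rx":0,"ry":0,"rz":2.75}
    - {"grip":1,"x":11,"y":-41,"z":0,"rx":0,"ry":0,"rz":2.75}
    - {"grip":1,"x":11,"y":-41,"z":0,"rx":0,"ry":0,"rz":2.75}

```text
time: 10.3
tcp_pos: [0.6491, -0.0553, 0.1026]
tool_rot: [-3.141, 0.0, -2.803]
wrist_force: [0.5, 0.1, 0.5]
finger_gap: 0.998
gripper_force: 0.0
```

>>> carry_out:
  increments:
    - {"grip":1,"x":9,"y":-41,"z":0,"rx":0,"ry":0,"rz":2.75}
    - {"grip":1,"x":0,"y":0,"z":0,"rx":0,"ry":0,"rz":0}
    - {"grip":1,"x":0,"y":0,"z":0,"rx":0,"ry":0,"rz":0}

```text
time: 10.6
tcp_pos: [0.6576, -0.0954, 0.1022]
tool_rot: [3.141, -0.0, -2.76]
wrist_force: [-0.4, 0.4, 0.1]
finger_gap: 1.002
gripper_force: 0.0
```

```bash
python3 - <<'E'
from h import *
a=snap('wrist','w4')
b=snap('side','d4')
s=robot.sense();print(s['tcp_pos'],s['tool_rot'],s['time'])
c=np.vstack([np.hstack([a[150:384,100:412]]),b[60:294,100:412]]);cv2.imwrite('pics/c4.png',cv2.resize(c,None,fx=1.28,fy=1.28)[:,:,::-1])
E
```

```text
[ 0.65738449 -0.09370614  0.1021798 ] [ 3.14102612e+00 -3.83527384e-04 -2.75749625e+00] 10.7
```

View pics/c4.png

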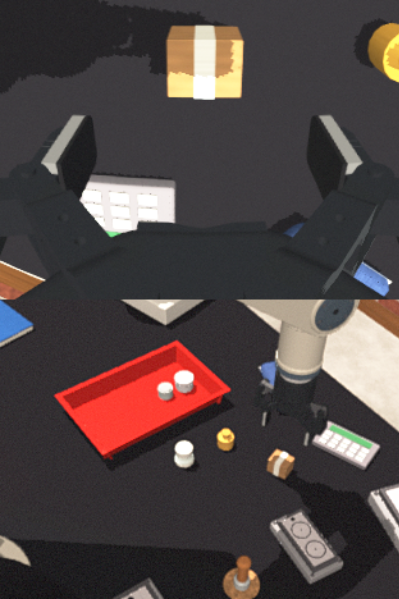

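```bash
python3 - <<'E'
from h import *
print([at('w4',100+u/1.28,150+v/1.28,.036,True) for u,v in((167,67),(240,64),(242,97),(168,98))])
E
```

```text
[array([ 0.6639, -0.1164,  0.036 ]), array([ 0.6464, -0.0777,  0.036 ]), array([ 0.6651, -0.0681,  0.036 ]), array([ 0.6822, -0.109 ,  0.036 ])]
```

>>> carry_out:
  increments:
    - {"grip":1,"x":0,"y":0,"z":-45,"rx":0,"ry":0,"rz":0}
    - {"grip":1,"x":0,"y":0,"z":-30,"rx":0,"ry":0,"rz":0}
    - {"grip":1,"x":0,"y":0,"z":-15,"rx":0,"ry":0,"rz":0}
    - {"grip":0,"x":0,"y":0,"z":0,"rx":0,"ry":0,"rz":0}
    - {"grip":0,"x":0,"y":0,"z":0,"rx":0,"ry":0,"rz":0}
    - {"grip":0,"x":0,"y":0,"z":0,"rx":0,"ry":0,"rz":0}
    - {"grip":0,"x":0,"y":0,"z":0,"rx":0,"ry":0,"rz":0}
    - {"grip":0,"x":0,"y":0,"z":0,"rx":0,"ry":0,"rz":0}

```text
time: 11.5
tcp_pos: [0.6594, -0.0947, 0.0143]
tool_rot: [-3.14, 0.003, -2.757]
wrist_force: [-0.4, 0.9, 6.6]
finger_gap: 0.504
gripper_force: 62.7
```

>>> carry_out:
  increments:
    - {"grip":0,"x":0,"y":0,"z":45,"rx":0,"ry":0,"rz":0}
    - {"grip":0,"x":0,"y":0,"z":45,"rx":0,"ry":0,"rz":0}
    - {"grip":0,"x":-18,"y":41,"z":0,"rx":0,"ry":0,"rz":-2.75}
    - {"grip":0,"x":-18,"y":41,"z":0,"rx":0,"ry":0,"rz":-2.75}
    - {"grip":0,"x":-18,"y":41,"z":0,"rx":0,"ry":0,"rz":-2.75}
    - {"grip":0,"x":-17,"y":41,"z":0,"rx":0,"ry":0,"rz":-2.75}
    - {"grip":0,"x":-17,"y":41,"z":0,"rx":0,"ry":0,"rz":-2.75}
    - {"grip":0,"x":-17,"y":41,"z":0,"rx":0,"ry":0,"rz":-2.75}
    - {"grip":0,"x":-17,"y":41,"z":0,"rx":0,"ry":0,"rz":-2.75}
    - {"grip":0,"x":-17,"y":41,"z":0,"rx":0,"ry":0,"rz":-2.75}
    - {"grip":0,"x":0,"y":0,"z":0,"rx":0,"ry":0,"rz":0}
    - {"grip":0,"x":0,"y":0,"z":0,"rx":0,"ry":0,"rz":0}

```text
time: 12.7
tcp_pos: [0.5186, 0.2343, 0.1029]
tool_rot: [3.141, 0.001, -3.139]
wrist_force: [-0.1, -0.3, -0.7]
finger_gap: 0.504
gripper_force: 61.8
```

>>> carry_out:
  increments:
    - {"grip":0,"x":0,"y":0,"z":-45,"rx":0,"ry":0,"rz":0}
    - {"grip":0,"x":0,"y":0,"z":-30,"rx":0,"ry":0,"rz":0}
    - {"grip":0,"x":0,"y":0,"z":-6,"rx":0,"ry":0,"rz":0}
    - {"grip":0,"x":0,"y":0,"z":-3,"rx":0,"ry":0,"rz":0}
    - {"grip":0,"x":0,"y":0,"z":-1,"rx":0,"ry":0,"rz":0}
    - {"grip":0,"x":0,"y":0,"z":0,"rx":0,"ry":0,"rz":0}

```text
time: 13.3
tcp_pos: [0.5201, 0.2331, 0.0186]
tool_rot: [3.141, 0.002, 3.141]
wrist_force: [1.0, 0.5, -0.3]
finger_gap: 0.503
gripper_force: 61.9
```

>>> carry_out:
  increments:
    - {"grip":0.7,"x":0,"y":0,"z":-1,"rx":0,"ry":0,"rz":0}
    - {"grip":0.7,"x":0,"y":0,"z":0,"rx":0,"ry":0,"rz":0}
    - {"grip":0.7,"x":0,"y":0,"z":0,"rx":0,"ry":0,"rz":0}
    - {"grip":0.7,"x":0,"y":0,"z":45,"rx":0,"ry":0,"rz":0}
    - {"grip":0.7,"x":0,"y":0,"z":45,"rx":0,"ry":0,"rz":0}
    - {"grip":1,"x":16,"y":-41,"z":0,"rx":0,"ry":0,"rz":0}
    - {"grip":1,"x":16,"y":-41,"z":0,"rx":0,"ry":0,"rz":0}
    - {"grip":1,"x":16,"y":-41,"z":0,"rx":0,"ry":0,"rz":0}
    - {"grip":1,"x":16,"y":-41,"z":0,"rx":0,"ry":0,"rz":0}
    - {"grip":1,"x":17,"y":-41,"z":0,"rx":0,"ry":0,"rz":0}
    - {"grip":1,"x":0,"y":0,"z":0,"rx":0,"ry":0,"rz":0}
    - {"grip":1,"x":0,"y":0,"z":0,"rx":0,"ry":0,"rz":0}

```text
time: 14.5
tcp_pos: [0.5998, 0.0276, 0.1062]
tool_rot: [3.141, -0.0, 3.14]
wrist_force: [0.7, 0.3, -1.1]
finger_gap: 1.003
gripper_force: 0.0
```

>>> carry_out:
  increments:
    - {"grip":1,"x":0,"y":0,"z":-45,"rx":0,"ry":0,"rz":0}
    - {"grip":1,"x":0,"y":0,"z":-35,"rx":0,"ry":0,"rz":0}
    - {"grip":1,"x":0,"y":0,"z":-18,"rx":0,"ry":0,"rz":0}
    - {"grip":0,"x":0,"y":0,"z":0,"rx":0,"ry":0,"rz":0}
    - {"grip":0,"x":0,"y":0,"z":0,"rx":0,"ry":0,"rz":0}
    - {"grip":0,"x":0,"y":0,"z":0,"rx":0,"ry":0,"rz":0}
    - {"grip":0,"x":0,"y":0,"z":0,"rx":0,"ry":0,"rz":0}
    - {"grip":0,"x":0,"y":0,"z":0,"rx":0,"ry":0,"rz":0}
    - {"grip":0,"x":0,"y":0,"z":0,"rx":0,"ry":0,"rz":0}

```text
time: 15.4
tcp_pos: [0.6008, 0.0289, 0.0102]
tool_rot: [3.141, 0.002, -3.141]
wrist_force: [-1.9, 2.5, 5.9]
finger_gap: 0.389
gripper_force: 59.3
```

>>> carry_out:
  increments:
    - {"grip":0,"x":0,"y":0,"z":45,"rx":0,"ry":0,"rz":0}
    - {"grip":0,"x":0,"y":0,"z":45,"rx":0,"ry":0,"rz":0}
    - {"grip":0,"x":-23,"y":34,"z":0,"rx":0,"ry":0,"rz":0}
    - {"grip":0,"x":-23,"y":34,"z":0,"rx":0,"ry":0,"rz":0}
    - {"grip":0,"x":-23,"y":34,"z":0,"rx":0,"ry":0,"rz":0}
    - {"grip":0,"x":-23,"y":34,"z":0,"rx":0,"ry":0,"rz":0}
    - {"grip":0,"x":-22,"y":33,"z":0,"rx":0,"ry":0,"rz":0}
    - {"grip":0,"x":-22,"y":33,"z":0,"rx":0,"ry":0,"rz":0}
    - {"grip":0,"x":0,"y":0,"z":0,"rx":0,"ry":0,"rz":0}
    - {"grip":0,"x":0,"y":0,"z":0,"rx":0,"ry":0,"rz":0}

```text
time: 16.4
tcp_pos: [0.4637, 0.2312, 0.0992]
tool_rot: [3.141, 0.001, -3.139]
wrist_force: [-0.4, -0.1, -1.5]
finger_gap: 0.39
gripper_force: 60.9
```

>>> carry_out:
  increments:
    - {"grip":0,"x":0,"y":0,"z":-45,"rx":0,"ry":0,"rz":0}
    - {"grip":0,"x":0,"y":0,"z":-30,"rx":0,"ry":0,"rz":0}
    - {"grip":0,"x":0,"y":0,"z":-6,"rx":0,"ry":0,"rz":0}
    - {"grip":0,"x":0,"y":0,"z":-3,"rx":0,"ry":0,"rz":0}
    - {"grip":0,"x":0,"y":0,"z":-1,"rx":0,"ry":0,"rz":0}
    - {"grip":0,"x":0,"y":0,"z":0,"rx":0,"ry":0,"rz":0}

```text
time: 17.0
tcp_pos: [0.4651, 0.2306, 0.0146]
tool_rot: [3.141, 0.002, 3.141]
wrist_force: [0.5, 0.2, -1.9]
finger_gap: 0.393
gripper_force: 61.0
```

>>> carry_out:
  increments:
    - {"grip":0.7,"x":0,"y":0,"z":-1,"rx":0,"ry":0,"rz":0}
    - {"grip":0.7,"x":0,"y":0,"z":0,"rx":0,"ry":0,"rz":0}
    - {"grip":0.7,"x":0,"y":0,"z":0,"rx":0,"ry":0,"rz":0}
    - {"grip":0.7,"x":0,"y":0,"z":45,"rx":0,"ry":0,"rz":0}
    - {"grip":0.7,"x":0,"y":0,"z":45,"rx":0,"ry":0,"rz":0}
    - {"grip":1,"x":7,"y":-38,"z":0,"rx":0,"ry":0,"rz":0}
    - {"grip":1,"x":7,"y":-38,"z":0,"rx":0,"ry":0,"rz":0}
    - {"grip":1,"x":7,"y":-38,"z":0,"rx":0,"ry":0,"rz":0}
    - {"grip":1,"x":7,"y":-39,"z":0,"rx":0,"ry":0,"rz":0}
    - {"grip":1,"x":7,"y":-39,"z":0,"rx":0,"ry":0,"rz":0}
    - {"grip":1,"x":0,"y":0,"z":0,"rx":0,"ry":0,"rz":0}
    - {"grip":1,"x":0,"y":0,"z":0,"rx":0,"ry":0,"rz":0}

```text
time: 18.2
tcp_pos: [0.4989, 0.0377, 0.1024]
tool_rot: [3.141, 0.0, 3.14]
wrist_force: [-0.2, 0.8, 0.7]
finger_gap: 1.003
gripper_force: 0.0
```

>>> carry_out:
  increments:
    - {"grip":1,"x":0,"y":0,"z":-45,"rx":0,"ry":0,"rz":0}
    - {"grip":1,"x":0,"y":0,"z":-30,"rx":0,"ry":0,"rz":0}
    - {"grip":1,"x":0,"y":0,"z":-14,"rx":0,"ry":0,"rz":0}
    - {"grip":0,"x":0,"y":0,"z":0,"rx":0,"ry":0,"rz":0}
    - {"grip":0,"x":0,"y":0,"z":0,"rx":0,"ry":0,"rz":0}
    - {"grip":0,"x":0,"y":0,"z":0,"rx":0,"ry":0,"rz":0}
    - {"grip":0,"x":0,"y":0,"z":0,"rx":0,"ry":0,"rz":0}
    - {"grip":0,"x":0,"y":0,"z":0,"rx":0,"ry":0,"rz":0}
    - {"grip":0,"x":0,"y":0,"z":0,"rx":0,"ry":0,"rz":0}

```text
time: 19.1
tcp_pos: [0.4997, 0.0389, 0.0147]
tool_rot: [3.141, 0.002, 3.142]
wrist_force: [-1.5, 2.9, 5.6]
finger_gap: 0.409
gripper_force: 58.8
```

>>> carry_out:
  increments:
    - {"grip":0,"x":0,"y":0,"z":45,"rx":0,"ry":0,"rz":0}
    - {"grip":0,"x":0,"y":0,"z":45,"rx":0,"ry":0,"rz":0}
    - {"grip":0,"x":-18,"y":38,"z":0,"rx":0,"ry":0,"rz":0}
    - {"grip":0,"x":-18,"y":38,"z":0,"rx":0,"ry":0,"rz":0}
    - {"grip":0,"x":-18,"y":38,"z":0,"rx":0,"ry":0,"rz":0}
    - {"grip":0,"x":-17,"y":38,"z":0,"rx":0,"ry":0,"rz":0}
    - {"grip":0,"x":-17,"y":38,"z":0,"rx":0,"ry":0,"rz":0}
    - {"grip":0,"x":0,"y":0,"z":0,"rx":0,"ry":0,"rz":0}
    - {"grip":0,"x":0,"y":0,"z":0,"rx":0,"ry":0,"rz":0}

```text
time: 20.0
tcp_pos: [0.4106, 0.2292, 0.104]
tool_rot: [3.141, 0.001, -3.139]
wrist_force: [-0.3, -0.9, -1.0]
finger_gap: 0.413
gripper_force: 59.9
```

>>> carry_out:
  increments:
    - {"grip":0,"x":0,"y":0,"z":-45,"rx":0,"ry":0,"rz":0}
    - {"grip":0,"x":0,"y":0,"z":-30,"rx":0,"ry":0,"rz":0}
    - {"grip":0,"x":0,"y":0,"z":-6,"rx":0,"ry":0,"rz":0}
    - {"grip":0,"x":0,"y":0,"z":-3,"rx":0,"ry":0,"rz":0}
    - {"grip":0,"x":0,"y":0,"z":-1,"rx":0,"ry":0,"rz":0}
    - {"grip":0,"x":0,"y":0,"z":0,"rx":0,"ry":0,"rz":0}
    - {"grip":0.7,"x":0,"y":0,"z":-1,"rx":0,"ry":0,"rz":0}
    - {"grip":0.7,"x":0,"y":0,"z":0,"rx":0,"ry":0,"rz":0}
    - {"grip":0.7,"x":0,"y":0,"z":0,"rx":0,"ry":0,"rz":0}
    - {"grip":0.7,"x":0,"y":0,"z":45,"rx":0,"ry":0,"rz":0}
    - {"grip":0.7,"x":0,"y":0,"z":45,"rx":0,"ry":0,"rz":0}

```text
time: 21.1
tcp_pos: [0.4096, 0.2278, 0.1073]
tool_rot: [-3.14, -0.003, -3.141]
wrist_force: [0.6, -0.2, -0.1]
finger_gap: 0.699
gripper_force: 0.0
```

>>> carry_out:
  increments:
    - {"grip":1,"x":0,"y":-41,"z":30,"rx":0,"ry":0,"rz":0}
    - {"grip":1,"x":8,"y":-41,"z":30,"rx":0,"ry":0,"rz":0}
    - {"grip":1,"x":8,"y":-41,"z":30,"rx":0,"ry":0,"rz":0}
    - {"grip":1,"x":8,"y":-41,"z":30,"rx":0,"ry":0,"rz":0}
    - {"grip":1,"x":8,"y":-41,"z":23,"rx":0,"ry":0,"rz":0}
    - {"grip":1,"x":8,"y":-41,"z":0,"rx":0,"ry":0,"rz":0}
    - {"grip":1,"x":8,"y":-41,"z":0,"rx":0,"ry":0,"rz":0}
    - {"grip":1,"x":8,"y":-41,"z":0,"rx":0,"ry":0,"rz":0}
    - {"grip":1,"x":8,"y":-41,"z":0,"rx":0,"ry":0,"rz":0}
    - {"grip":1,"x":8,"y":-41,"z":0,"rx":0,"ry":0,"rz":0}
    - {"grip":1,"x":8,"y":-41,"z":0,"rx":0,"ry":0,"rz":0}
    - {"grip":1,"x":9,"y":-43,"z":0,"rx":0,"ry":0,"rz":0}

```text
time: 22.3
tcp_pos: [0.499, -0.2631, 0.2475]
tool_rot: [3.142, 0.0, -3.141]
wrist_force: [1.2, -0.2, 1.3]
finger_gap: 0.999
gripper_force: 0.0
```

>>> carry_out:
  increments:
    - {"grip":1,"x":0,"y":0,"z":0,"rx":0,"ry":0,"rz":0}
    - {"grip":1,"x":0,"y":0,"z":0,"rx":0,"ry":0,"rz":0}
    - {"grip":1,"x":0,"y":0,"z":0,"rx":0,"ry":0,"rz":0}

```text
time: 22.6
tcp_pos: [0.4987, -0.2607, 0.2472]
tool_rot: [3.141, -0.001, -3.141]
wrist_force: [-0.2, -0.4, 0.6]
finger_gap: 0.999
gripper_force: 0.0
```

```bash
python3 - <<'E'
from h import *
a=snap('wrist','w5');b=snap('side','d5')
s=robot.sense();print(s['tcp_pos'],s['tool_rot'],s['time'])
c=np.zeros((600,800,3),np.uint8)
c[:,:500]=cv2.resize(a[20:260,140:340],(500,600),interpolation=cv2.INTER_CUBIC)
q=b[70:220,130:280];c[:300,500:]=cv2.resize(q,(300,300),interpolation=cv2.INTER_CUBIC)
cv2.imwrite('pics/c5.png',c[:,:,::-1])
E
```

```text
[ 0.49894081 -0.26036181  0.24738594] [ 3.14128914e+00 -1.76372875e-04 -3.14015879e+00] 22.7
```

View pics/c5.png

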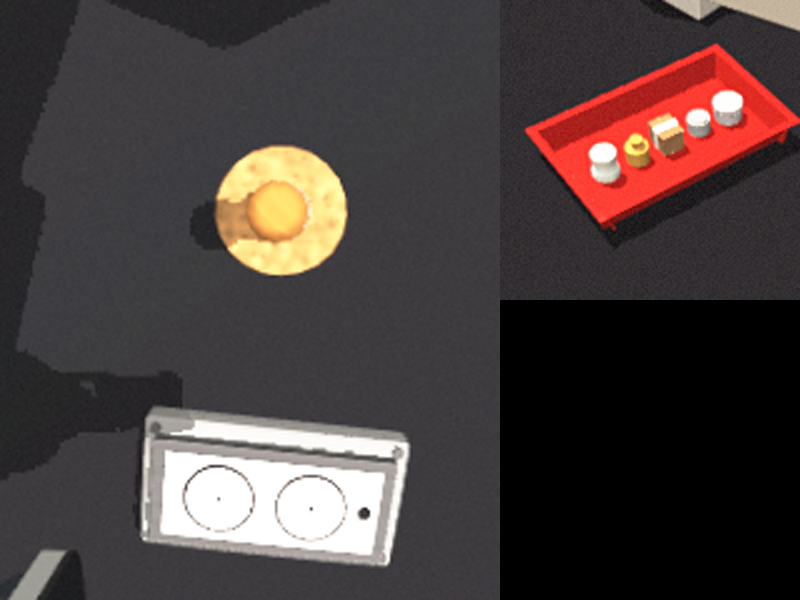

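```bash
python3 - <<'E'
from h import *
for n,u,v,z in(('mat',281,210.5,.004),('knob',278,210.5,.08),('m1',311,509,.034),('m2',218.5,498.5,.034)): print(n,at('w5',140+u/2.5,20+v/2.5,z,True))
print(robot.camera_params('wrist')['T'][:3,3])
E
```

```text
mat [ 0.4266 -0.2688  0.004 ]
knob [ 0.4263 -0.2688  0.08  ]
m1 [ 0.5777 -0.2531  0.034 ]
m2 [ 0.572  -0.3011  0.034 ]
[ 0.42517799 -0.26228528  0.38964093]
```

>>> carry_out:
  increments:
    - {"grip":1,"x":-36,"y":-4,"z":0,"rx":0,"ry":0,"rz":0}
    - {"grip":1,"x":-36,"y":-4,"z":0,"rx":0,"ry":0,"rz":0}
    - {"grip":1,"x":0,"y":0,"z":0,"rx":0,"ry":0,"rz":0}
    - {"grip":1,"x":0,"y":0,"z":-45,"rx":0,"ry":0,"rz":0}
    - {"grip":1,"x":0,"y":0,"z":-45,"rx":0,"ry":0,"rz":0}
    - {"grip":1,"x":0,"y":0,"z":-45,"rx":0,"ry":0,"rz":0}
    - {"grip":1,"x":0,"y":0,"z":-45,"rx":0,"ry":0,"rz":0}
    - {"grip":1,"x":0,"y":0,"z":-20,"rx":0,"ry":0,"rz":0}
    - {"grip":1,"x":0,"y":0,"z":0,"rx":0,"ry":0,"rz":0}
    - {"grip":1,"x":0,"y":0,"z":0,"rx":0,"ry":0,"rz":0}

```text
time: 23.7
tcp_pos: [0.4278, -0.2692, 0.0478]
tool_rot: [3.142, 0.0, -3.141]
wrist_force: [-0.8, -0.1, -0.1]
finger_gap: 0.999
gripper_force: 0.0
```

```bash
python3 - <<'E'
from h import *
a=snap('wrist','w6')
s=robot.sense();print(s['tcp_pos'],s['tool_rot'],s['time'])
cv2.imwrite('pics/c6.png',cv2.resize(a[150:384,90:420],None,fx=1.5,fy=1.5)[:,:,::-1])
E
```

```text
[ 0.42833514 -0.26972164  0.04853494] [-3.14060569e+00  1.65257073e-03 -3.14065780e+00] 23.75
```

View pics/c6.png

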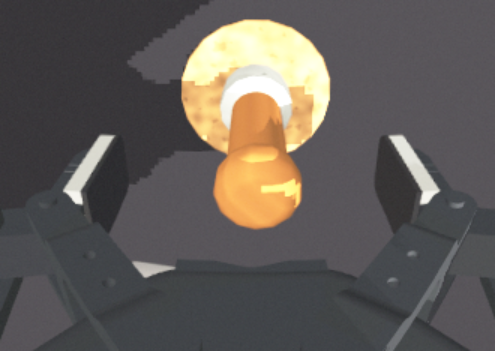

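>>> carry_out:
  increments:
    - {"grip":1,"x":-1.5,"y":0.5,"z":-16,"rx":0,"ry":0,"rz":0}
    - {"grip":0.5,"x":0,"y":0,"z":0,"rx":0,"ry":0,"rz":0}
    - {"grip":0.4,"x":0,"y":0,"z":0,"rx":0,"ry":0,"rz":0}
    - {"grip":0.3,"x":0,"y":0,"z":0,"rx":0,"ry":0,"rz":0}
    - {"grip":0.2,"x":0,"y":0,"z":0,"rx":0,"ry":0,"rz":0}
    - {"grip":0.1,"x":0,"y":0,"z":0,"rx":0,"ry":0,"rz":0}
    - {"grip":0,"x":0,"y":0,"z":0,"rx":0,"ry":0,"rz":0}
    - {"grip":0,"x":0,"y":0,"z":0,"rx":0,"ry":0,"rz":0}
    - {"grip":0,"x":0,"y":0,"z":0,"rx":0,"ry":0,"rz":0}
    - {"grip":0,"x":0,"y":0,"z":0,"rx":0,"ry":0,"rz":0}

```text
time: 24.75
tcp_pos: [0.426, -0.2691, 0.0319]
tool_rot: [-3.141, 0.001, -3.142]
wrist_force: [-0.4, 1.4, 7.4]
finger_gap: 0.228
gripper_force: 56.9
```

```bash
python3 - <<'E'
from h import *
p=[robot.sense()['tcp_pos']]
for i in range(6):
    robot.camera('wrist');s=robot.sense();p.append(s['tcp_pos'])
print(np.mean(p,0),np.std(p,0),s['wrist_force'],s['tool_rot'],s['finger_gap'])
E
```

```text
[ 0.42603422 -0.26915906  0.03194485] [1.13704754e-05 1.48059776e-05 6.73495463e-06] [-0.83965384  1.71760299  6.77878348] [-3.14132972e+00  7.78781535e-04 -3.14149405e+00] 0.23337381680650646
```

>>> carry_out:
  increments:
    - {"grip":0,"x":0,"y":0,"z":20,"rx":0,"ry":0,"rz":0}
    - {"grip":0,"x":0,"y":0,"z":40,"rx":0,"ry":0,"rz":0}
    - {"grip":0,"x":25,"y":3,"z":0,"rx":0,"ry":0,"rz":0}
    - {"grip":0,"x":35,"y":3,"z":0,"rx":0,"ry":0,"rz":0}
    - {"grip":0,"x":35,"y":4,"z":0,"rx":0,"ry":0,"rz":0}
    - {"grip":0,"x":35,"y":4,"z":0,"rx":0,"ry":0,"rz":0}
    - {"grip":0,"x":21.5,"y":2,"z":0,"rx":0,"ry":0,"rz":0}
    - {"grip":0,"x":0,"y":0,"z":0,"rx":0,"ry":0,"rz":0}
    - {"grip":0,"x":0,"y":0,"z":0,"rx":0,"ry":0,"rz":0}
    - {"grip":0,"x":0,"y":0,"z":-14,"rx":0,"ry":0,"rz":0}
    - {"grip":0,"x":0,"y":0,"z":-6,"rx":0,"ry":0,"rz":0}
    - {"grip":0,"x":0,"y":0,"z":0,"rx":0,"ry":0,"rz":0}

```text
time: 26.25
tcp_pos: [0.5753, -0.2527, 0.0695]
tool_rot: [3.14, -0.003, 3.141]
wrist_force: [-0.0, 0.3, -2.9]
finger_gap: 0.226
gripper_force: 57.8
```

```bash
python3 - <<'E'
from h import *
a=snap('wrist','w7');b=snap('side','d7')
snap('scene','s7');e=np.load('pics/s7.npz')['im']
s=robot.sense();print(s['tcp_pos'],s['tool_rot'],s['wrist_force'],s['wrist_torque'],s['time'])
c=np.zeros((600,800,3),np.uint8)
c[:300,:400]=cv2.resize(a[180:330,160:360],(400,300),interpolation=cv2.INTER_CUBIC)
u,v=proj('d7',(.577,-.253,.05)).astype(int);print(u,v)
c[:400,400:]=cv2.resize(b[v-40:v+40,u-40:u+40],(400,400),interpolation=cv2.INTER_CUBIC)
u,v=proj('s7',(.577,-.253,.05)).astype(int);print(u,v)
c[300:600,:400]=cv2.resize(e[v-30:v+30,u-40:u+40],(400,300),interpolation=cv2.INTER_CUBIC)
cv2.imwrite('pics/c7.png',c[:,:,::-1])
E
```

```text
[ 0.57684738 -0.25320333  0.07126399] [ 3.14150905e+00 -2.34154649e-04  3.14146534e+00] [-0.71703547  1.13095272 -2.41763305] [ 0.0271863  -0.05152974  0.01698734] 26.4
337 237
186 249
```

View pics/c7.png

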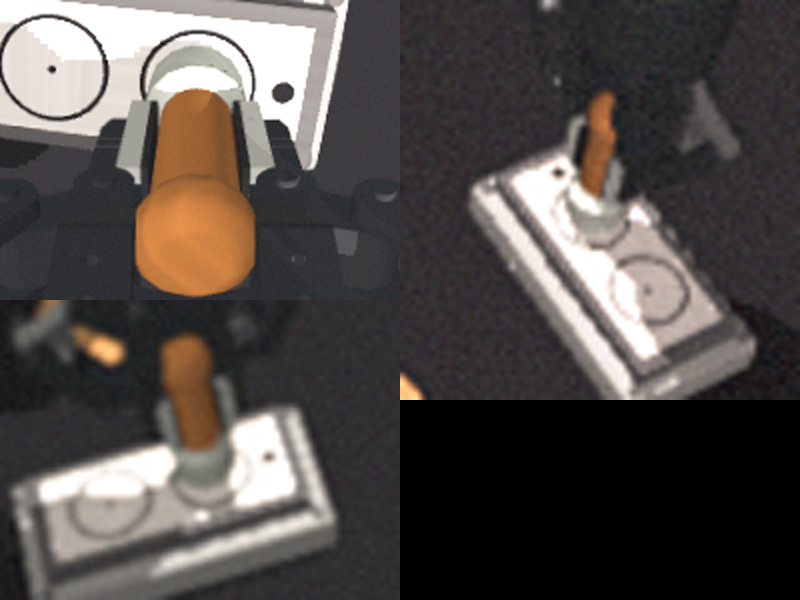

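>>> carry_out:
  increments:
    - {"grip":0,"x":0.5,"y":0,"z":-4,"rx":0,"ry":0,"rz":0}
    - {"grip":0,"x":0,"y":0,"z":-3,"rx":0,"ry":0,"rz":0}
    - {"grip":0,"x":0,"y":0,"z":-1,"rx":0,"ry":0,"rz":0}
    - {"grip":0,"x":0,"y":0,"z":-1,"rx":0,"ry":0,"rz":0}
    - {"grip":0,"x":0,"y":0,"z":-1,"rx":0,"ry":0,"rz":0}
    - {"grip":0,"x":0,"y":0,"z":0,"rx":0,"ry":0,"rz":0}
    - {"grip":0,"x":0,"y":0,"z":0,"rx":0,"ry":0,"rz":0}

```text
time: 27.1
tcp_pos: [0.5777, -0.253, 0.0615]
tool_rot: [3.142, 0.0, -3.141]
wrist_force: [-0.7, 1.1, 0.6]
finger_gap: 0.232
gripper_force: 57.9
```

Contact (force rose about 3 N). Pressing on.

>>> carry_out:
  increments:
    - {"grip":0,"x":0,"y":0,"z":-1,"rx":0,"ry":0,"rz":0}
    - {"grip":0,"x":0,"y":0,"z":-1,"rx":0,"ry":0,"rz":0}
    - {"grip":0,"x":0,"y":0,"z":-1,"rx":0,"ry":0,"rz":0}
    - {"grip":0,"x":0,"y":0,"z":0,"rx":0,"ry":0,"rz":0}
    - {"grip":0,"x":0,"y":0,"z":0,"rx":0,"ry":0,"rz":0}

```text
time: 27.6
tcp_pos: [0.5777, -0.253, 0.0587]
tool_rot: [-3.142, 0.0, -3.141]
wrist_force: [-2.1, 1.9, 6.1]
finger_gap: 0.226
gripper_force: 58.1
```

>>> carry_out:
  increments:
    - {"grip":0,"x":0,"y":0,"z":-0.5,"rx":0,"ry":0,"rz":0}
    - {"grip":0,"x":0,"y":0,"z":-0.5,"rx":0,"ry":0,"rz":0}
    - {"grip":0,"x":0,"y":0,"z":0,"rx":0,"ry":0,"rz":0}
    - {"grip":0,"x":0,"y":0,"z":0,"rx":0,"ry":0,"rz":0}
    - {"grip":0,"x":0,"y":0,"z":0,"rx":0,"ry":0,"rz":0}
    - {"grip":0,"x":0,"y":0,"z":0,"rx":0,"ry":0,"rz":0}
    - {"grip":0,"x":0,"y":0,"z":0,"rx":0,"ry":0,"rz":0}
    - {"grip":0,"x":0,"y":0,"z":0,"rx":0,"ry":0,"rz":0}
    - {"grip":0,"x":0,"y":0,"z":0,"rx":0,"ry":0,"rz":0}
    - {"grip":0,"x":0,"y":0,"z":0,"rx":0,"ry":0,"rz":0}
    - {"grip":0,"x":0,"y":0,"z":0,"rx":0,"ry":0,"rz":0}
    - {"grip":0,"x":0,"y":0,"z":0,"rx":0,"ry":0,"rz":0}

```text
time: 28.8
tcp_pos: [0.5778, -0.253, 0.0579]
tool_rot: [-3.142, 0.0, -3.141]
wrist_force: [-2.6, 1.7, 7.9]
finger_gap: 0.229
gripper_force: 58.1
```

```bash
python3 - <<'E'
from h import *
a=snap('wrist','w8');b=snap('side','d8')
s=robot.sense();print(s['tcp_pos'],s['tool_rot'],s['wrist_force'],s['wrist_torque'],s['time'])
c=np.zeros((400,800,3),np.uint8)
c[:300,:400]=cv2.resize(a[180:330,160:360],(400,300),interpolation=cv2.INTER_CUBIC)
u,v=proj('d8',(.577,-.253,.05)).astype(int)
c[:400,400:]=cv2.resize(b[v-30:v+30,u-30:u+30],(400,400),interpolation=cv2.INTER_CUBIC)
cv2.imwrite('pics/c8.png',c[:,:,::-1])
E
```

```text
[ 0.57777398 -0.25304374  0.05789333] [-3.14156373e+00  3.13545598e-04 -3.14137012e+00] [-3.70779191  1.82000832  7.15048234] [0.33138406 0.48118499 0.0230034 ] 28.9
```

View pics/c8.png

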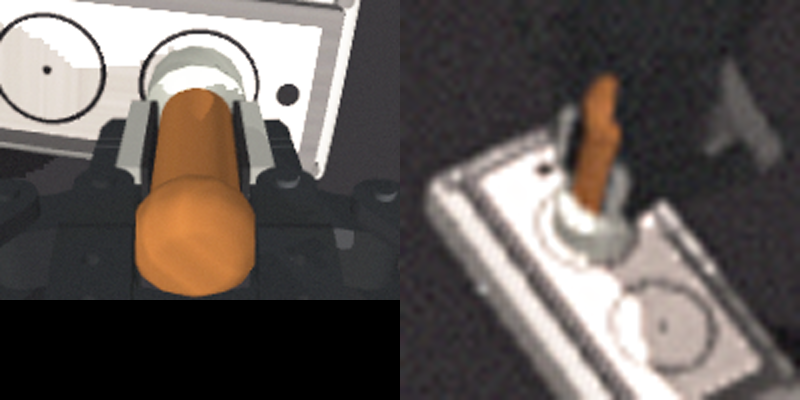

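>>> carry_out:
  increments:
    - {"grip":0,"x":0,"y":0,"z":3,"rx":0,"ry":0,"rz":0}
    - {"grip":0,"x":0,"y":0,"z":4,"rx":0,"ry":0,"rz":0}
    - {"grip":0,"x":0,"y":0,"z":10,"rx":0,"ry":0,"rz":0}
    - {"grip":0,"x":0,"y":0,"z":5,"rx":0,"ry":0,"rz":0}
    - {"grip":0,"x":0,"y":0,"z":0,"rx":0,"ry":0,"rz":0}
    - {"grip":0,"x":0,"y":0,"z":0,"rx":0,"ry":0,"rz":0}
    - {"grip":0,"x":-2,"y":-15,"z":0,"rx":0,"ry":0,"rz":0}
    - {"grip":0,"x":-2,"y":-17,"z":0,"rx":0,"ry":0,"rz":0}
    - {"grip":0,"x":-2,"y":-15,"z":0,"rx":0,"ry":0,"rz":0}
    - {"grip":0,"x":0,"y":0,"z":0,"rx":0,"ry":0,"rz":0}
    - {"grip":0,"x":0,"y":0,"z":-10,"rx":0,"ry":0,"rz":0}
    - {"grip":0,"x":0,"y":0,"z":0,"rx":0,"ry":0,"rz":0}

```text
time: 30.1
tcp_pos: [0.5705, -0.2996, 0.0676]
tool_rot: [3.14, -0.002, 3.141]
wrist_force: [-0.4, -0.5, -2.7]
finger_gap: 0.232
gripper_force: 57.9
```

```bash
python3 - <<'E'
from h import *
a=snap('wrist','w9');b=snap('side','d9')
s=robot.sense();print(s['tcp_pos'],s['tool_rot'],s['wrist_force'],s['wrist_torque'],s['time'])
c=np.zeros((400,800,3),np.uint8)
c[:300,:400]=cv2.resize(a[180:330,160:360],(400,300),interpolation=cv2.INTER_CUBIC)
u,v=proj('d9',(.572,-.301,.05)).astype(int)
c[:400,400:]=cv2.resize(b[v-30:v+30,u-30:u+30],(400,400),interpolation=cv2.INTER_CUBIC)
cv2.imwrite('pics/c9.png',c[:,:,::-1])
E
```

```text
[ 0.57111895 -0.29943269  0.06851345] [ 3.14073464e+00 -1.37425577e-03 -3.14113389e+00] [ 0.47128372 -0.74090493 -0.74819778] [-0.01559595  0.01977724 -0.02280203] 30.2
```

View pics/c9.png

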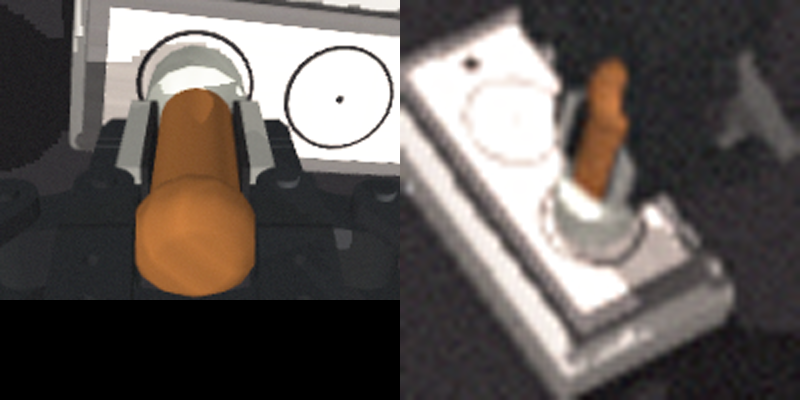

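>>> carry_out:
  increments:
    - {"grip":0,"x":0.3,"y":0,"z":-4,"rx":0,"ry":0,"rz":0}
    - {"grip":0,"x":0,"y":0,"z":-2,"rx":0,"ry":0,"rz":0}
    - {"grip":0,"x":0,"y":0,"z":-1,"rx":0,"ry":0,"rz":0}
    - {"grip":0,"x":0,"y":0,"z":-1,"rx":0,"ry":0,"rz":0}
    - {"grip":0,"x":0,"y":0,"z":-1,"rx":0,"ry":0,"rz":0}
    - {"grip":0,"x":0,"y":0,"z":-1,"rx":0,"ry":0,"rz":0}
    - {"grip":0,"x":0,"y":0,"z":-1,"rx":0,"ry":0,"rz":0}
    - {"grip":0,"x":0,"y":0,"z":0,"rx":0,"ry":0,"rz":0}
    - {"grip":0,"x":0,"y":0,"z":0,"rx":0,"ry":0,"rz":0}

```text
time: 31.1
tcp_pos: [0.572, -0.2999, 0.0588]
tool_rot: [3.141, 0.0, -3.141]
wrist_force: [-1.7, 3.7, 6.1]
finger_gap: 0.23
gripper_force: 58.7
```

>>> carry_out:
  increments:
    - {"grip":0,"x":0,"y":0,"z":-0.5,"rx":0,"ry":0,"rz":0}
    - {"grip":0,"x":0,"y":0,"z":-0.5,"rx":0,"ry":0,"rz":0}
    - {"grip":0,"x":0,"y":0,"z":0,"rx":0,"ry":0,"rz":0}
    - {"grip":0,"x":0,"y":0,"z":0,"rx":0,"ry":0,"rz":0}
    - {"grip":0,"x":0,"y":0,"z":0,"rx":0,"ry":0,"rz":0}
    - {"grip":0,"x":0,"y":0,"z":0,"rx":0,"ry":0,"rz":0}
    - {"grip":0,"x":0,"y":0,"z":0,"rx":0,"ry":0,"rz":0}
    - {"grip":0,"x":0,"y":0,"z":0,"rx":0,"ry":0,"rz":0}
    - {"grip":0,"x":0,"y":0,"z":0,"rx":0,"ry":0,"rz":0}
    - {"grip":0,"x":0,"y":0,"z":0,"rx":0,"ry":0,"rz":0}
    - {"grip":0,"x":0,"y":0,"z":0,"rx":0,"ry":0,"rz":0}
    - {"grip":0,"x":0,"y":0,"z":0,"rx":0,"ry":0,"rz":0}

```text
time: 32.3
tcp_pos: [0.572, -0.2999, 0.058]
tool_rot: [3.141, 0.0, -3.142]
wrist_force: [-2.5, 4.0, 8.1]
finger_gap: 0.228
gripper_force: 58.7
```

>>> carry_out:
  increments:
    - {"grip":0,"x":0,"y":0,"z":3,"rx":0,"ry":0,"rz":0}
    - {"grip":0,"x":0,"y":0,"z":4,"rx":0,"ry":0,"rz":0}
    - {"grip":0,"x":0,"y":0,"z":10,"rx":0,"ry":0,"rz":0}
    - {"grip":0,"x":0,"y":0,"z":20,"rx":0,"ry":0,"rz":0}
    - {"grip":0,"x":0,"y":0,"z":0,"rx":0,"ry":0,"rz":0}
    - {"grip":0,"x":0,"y":0,"z":0,"rx":0,"ry":0,"rz":0}

```text
time: 32.9
tcp_pos: [0.5722, -0.3004, 0.0946]
tool_rot: [-3.141, 0.001, -3.141]
wrist_force: [0.2, 0.2, -3.5]
finger_gap: 0.227
gripper_force: 58.1
```

>>> carry_out:
  increments:
    - {"grip":0,"x":-25,"y":6,"z":0,"rx":0,"ry":0,"rz":0}
    - {"grip":0,"x":-33,"y":7,"z":0,"rx":0,"ry":0,"rz":0}
    - {"grip":0,"x":-33,"y":6,"z":0,"rx":0,"ry":0,"rz":0}
    - {"grip":0,"x":-33,"y":6,"z":0,"rx":0,"ry":0,"rz":0}
    - {"grip":0,"x":-22,"y":6,"z":0,"rx":0,"ry":0,"rz":0}
    - {"grip":0,"x":0,"y":0,"z":0,"rx":0,"ry":0,"rz":0}
    - {"grip":0,"x":0,"y":0,"z":-30,"rx":0,"ry":0,"rz":0}
    - {"grip":0,"x":0,"y":0,"z":-25,"rx":0,"ry":0,"rz":0}
    - {"grip":0,"x":0,"y":0,"z":-4,"rx":0,"ry":0,"rz":0}
    - {"grip":0,"x":0,"y":0,"z":0,"rx":0,"ry":0,"rz":0}
    - {"grip":0,"x":0,"y":0,"z":0,"rx":0,"ry":0,"rz":0}
    - {"grip":0,"x":0,"y":0,"z":0,"rx":0,"ry":0,"rz":0}

```text
time: 34.1
tcp_pos: [0.4268, -0.2696, 0.0363]
tool_rot: [-3.141, 0.002, -3.141]
wrist_force: [0.2, -0.3, -2.7]
finger_gap: 0.228
gripper_force: 58.2
```

>>> carry_out:
  increments:
    - {"grip":0,"x":0,"y":0,"z":-2,"rx":0,"ry":0,"rz":0}
    - {"grip":0,"x":0,"y":0,"z":-2,"rx":0,"ry":0,"rz":0}
    - {"grip":0,"x":0,"y":0,"z":0,"rx":0,"ry":0,"rz":0}
    - {"grip":0,"x":0,"y":0,"z":0,"rx":0,"ry":0,"rz":0}

```text
time: 34.5
tcp_pos: [0.4264, -0.2693, 0.0319]
tool_rot: [-3.141, 0.001, -3.141]
wrist_force: [-0.3, 1.4, 6.3]
finger_gap: 0.231
gripper_force: 57.9
```

Seated on the mat (+6 N). Release, rise, and check.

>>> carry_out:
  increments:
    - {"grip":0.3,"x":0,"y":0,"z":0.5,"rx":0,"ry":0,"rz":0}
    - {"grip":0.45,"x":0,"y":0,"z":0,"rx":0,"ry":0,"rz":0}
    - {"grip":0.7,"x":0,"y":0,"z":0,"rx":0,"ry":0,"rz":0}
    - {"grip":0.9,"x":0,"y":0,"z":0,"rx":0,"ry":0,"rz":0}
    - {"grip":0.9,"x":0,"y":0,"z":0,"rx":0,"ry":0,"rz":0}
    - {"grip":0.9,"x":0,"y":0,"z":0,"rx":0,"ry":0,"rz":0}
    - {"grip":0.9,"x":0,"y":0,"z":40,"rx":0,"ry":0,"rz":0}
    - {"grip":0.9,"x":0,"y":0,"z":45,"rx":0,"ry":0,"rz":0}
    - {"grip":0.9,"x":0,"y":0,"z":45,"rx":0,"ry":0,"rz":0}
    - {"grip":0.9,"x":0,"y":0,"z":45,"rx":0,"ry":0,"rz":0}
    - {"grip":0.9,"x":0,"y":0,"z":0,"rx":0,"ry":0,"rz":0}

```text
time: 35.6
tcp_pos: [0.4289, -0.271, 0.2127]
tool_rot: [-3.136, 0.009, -3.141]
wrist_force: [0.3, -0.2, -0.2]
finger_gap: 0.899
gripper_force: 0.0
```

```bash
python3 - <<'E'
from h import *
b=snap('side','d10');e=snap('scene','s10')
s=robot.sense();print(s['tcp_pos'],s['time'])
c=np.hstack([b[50:330,110:480],e[100:380,90:460]])
cv2.imwrite('pics/c10.png',cv2.resize(c,(799,302),interpolation=cv2.INTER_CUBIC)[:,:,::-1])
E
```

```text
[ 0.42637026 -0.26938617  0.20776711] 35.7
```

View pics/c10.png

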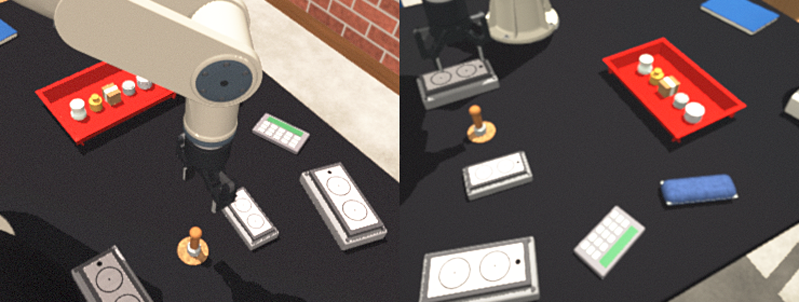

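Punch stands on its mat (side view about (195,245)), and all five pieces are upright in the tray. The calculator and spectacle case are unmoved.

```bash
python3 -c "
from bench import robot
print(robot.sign_off())"
```

```text
the job is handed in; nothing more can be done
None
```

The job is handed in, though signing off returned no verdict: all five pieces stand in the red tray, both marks were pressed in order to about half travel by wrist force and tool height, the punch is back upright on its mat, and the calculator and spectacle case look unmoved.

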